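# Clamp the pump flange with the slotted fixture's dog

### The job

Clamp the yellow pump flange in its fixture: with the fingertips, push the blue clamp dog (red knob) along the L-shaped slot to the corner, then round the corner and fully home to the green-marked end, so that the dog itself shoves the flange against the two steel dowels. Only push the dog, never lift it; do not touch the flange with the robot, and leave the other things where they are.

Things in the scene. Friction and masses are not known exactly. Their poses are not given: they have to be found in the camera images.
- fixture: Fixed pedestal with a flat grey metal top plate 170 x 126 mm, its top 170 mm above the bench. Origin on the bench under the plate's centre; own axes x towards the dowels, z up. Slot 15 mm wide: leg 1 along y at x = -65 mm from y = 34 to the corner at y = -25, leg 2 from there along +x to x = -17. A loose nut (64, 40) and bolt (12, 42) lie on the plate; past its edges is free air.
- slot_corner (a point): Where the dog's centre stands in the corner of the slot, on the plate's top face: (-65, -25, 170) mm in the fixture's frame.
- slot_end (a point): Where the dog's centre stands at the end of the slot's second leg, between two green paint marks, on the plate's top face: (-17, -25, 170) mm in the fixture's frame.
- flange_seat (a point): Where the flange's centre stands when it touches both dowels (12 mm thick, 22 mm tall, at x = 72, y = -48 and -2), on the plate's top face: (40, -25, 170) mm in the fixture's frame. With the dog hard at the slot's end the flange is about 1 to 2 mm short of it.
- dog: Clamp dog, 0.35 kg: blue round shoe 46 mm across, 15 mm tall, sliding on the plate; thin neck; red knob 28 mm across, top 36 mm above the plate. Origin: centre of the shoe's underside; z up. Its 12 mm pin has 1.5 mm play each side in the slot; a foot below holds it in (6 mm lift play). Starts in leg 1, 42 to 58 mm from the corner. Oiled, no spring: it stays where left. Push low on the shoe.
- flange: Yellow pump flange, loose, 0.42 kg, round base 66 mm across and 25 mm tall, 36 mm tall in all. Origin: centre of its underside. It lies on the plate 10 to 16 mm short of flange_seat, on the slot's side, and slides under a few newtons when the dog pushes it.
- nut: Bystander: loose grey hexagon nut, 35 mm across corners, 16 mm tall, on the plate's corner. Origin: centre of its underside.
- bolt: Bystander: loose grey hexagon bolt, 59 mm long, 24 mm thick, lying on the plate. Origin: centre of its underside.
- adapter_brass: Bystander: brass threaded adapter standing on the bench, 31 mm across, 44 mm tall. Origin: centre of its underside.
- tin: Bystander: round tin of small nuts on the bench, 86 mm across, 56 mm tall. Origin: centre of its underside.
- gauge: Bystander: pressure gauge lying on the bench, 78 x 55 x 26 mm. Origin: centre of its underside.
- block: Bystander: wooden block on the bench, 45 x 90 x 32 mm. Origin: centre of its underside.
- spanner_22_24: Bystander: open-ended spanner lying on the bench, 202 mm long, 8 mm thick. Origin: centre of its underside.

How it is judged:
By the outcome, as a careful person would: the job done as asked, in the order asked, and still so for the second after the job is handed in, with the robot touching nothing.
It also fails if it takes over 48 s, if anything falls off the work surface, if the arm or the gripper's body presses on something with over 40 N, if the wrist force passes 120 N, or if a joint passes its speed limit or range.

### The arm

A 6-joint arm with a two-finger parallel gripper is mounted at the origin on a cart in front of the work surface, level with it; the furniture and walls round the work are solid. World frame = base frame: x ahead of the robot, y to its left, z up, the work surface at z = 0. Lengths are in m, angles in degrees, forces in N, time in s.
With the tool pointing down it reaches from about 0.375 to 0.9 m from the base axis. Payload 3.1 kg.
Tool frame: the origin (TCP) lies at the very end of the fingers, on their centre line; the grasp point (between the pads) lies 19 mm behind it (bot.grip_point_offset is the distance from the TCP to the grasp point, in m); z points along the fingers, x is the direction in which the jaws open and shut, and the axes are right-handed (so a half turn about z gives the same grasp; the last joint's range is limited). The gripper opens to 87 mm and grips with 3 to 60 N. Pads are 19 mm wide; open, the fingers measure 117 mm over their backs; the gripper's body (75 mm by 190 mm) begins 51 mm behind the grasp point.
Start: joints at [-73.253, 30.224, 82.088, -0, 67.689, -10.227], TCP at [0.284, -0.557, 0.223] pointing down, gripper open.
Joint ranges: [-176.69, 176.69], [-43.24, 126.21], [12.49, 139.97], [-82, 262], [0, 151.66], [-163.58, 163.58]. Speed limits (degrees/s): [159.86, 159.86, 180, 180, 180, 180].

### API

Orientations are given as a 3x3 rotation matrix whose columns are the frame's x, y, z axes.
In Python, from rig import bot, capture, recognise, place_of gives the robot as it stands.
- The arm moves only by the tool send_rows, never from a script. Its argument "motion" is a list of rows, each a list of 2 entries, a list of its own where there are three numbers: the shift along the tool's x, y, z in mm, then the turn about the tool's z in rad. A call has exactly 5 rows; each row shifts and turns the pose as measured when the row begins, along the tool's axes as they then stand; what a row does not reach is not made up. A row lasts 1/12 s, in which the tool goes at most 41.7 mm and 7.16 degrees, less where a joint would pass 70% of its speed; a pose out of reach is approached as far as the arm can. A call with a gripper value outside its range is refused whole. "gripper" is the closure, from 0 (fully open) to 1 (shut), set as the call begins (left out, the last holds). The fingers move at their own pace and stop on an object; the grip force is fixed at half the most. Time passes only in rows, so rows that do not move let the fingers close, or fill a call up. It gives the time, the measured TCP pose, the force and the opening at its end, in the units of the state.
- bot.read_state(): the state, without advancing time (a new reading comes with each control period).
- capture(name): name is "scene" or "top"; returns a dict with "image" (480x640x3 uint8, blue, green, red), "fx", "fy", "cx", "cy" (pixels), "rvec" (rotation vector, rad) and "tvec" (3), from world to camera coordinates, as OpenCV has them. Camera axes: x right, y down, z forward; pixel columns grow to the right and rows downward; lengths in m; the calibration is good to about 2 mm. A picture is of the moment at which its call begins. There is no depth.
- bot.hand_in(): hands the job in, once; it reports no verdict.
Trained networks look in the newest picture that a camera, given by its name, has taken for a name from the list of things; names that differ only in an ending like _2 or _b are one class to them, and where a whole thing is asked for, a point or a joint stands for the part that bears it (a point fixed in the world has none). Each returns a list of dicts, best first, with "p" (0 to 1); they miss things now and then, are a little off and sometimes report something else, mostly with a low value. They report only what shows in the picture. A call takes as long as a camera call.
- recognise(camera, target): "xy" ([column, row] in pixels, amid what is visible of it).
- place_of(camera, target): "xy" ([column, row] in pixels: a listed point, or the origin of a listed thing).
The state is a dict: "time_s": time; "joint_positions": joint angles; "qvel": joint speeds; "tau": joint torques, N m; "position": TCP position; "tcp_rot": TCP orientation; "force": force on the tool from outside, world axes, zero at the start; "moment": the same for the moment, N m; "opening": opening from 0.0 (shut) to 1.0 (fully open).
Only numpy, scipy, OpenCV 4.12 (cv2) and the standard library are available. Lean on these libraries where they do the work, as an engineer would, in place of code of your own. Each camera call takes 0.05 s, during which the arm holds its last target.

## Working session

There is one attempt and no reset: what is moved stays moved. The work goes in short steps, Python scripts to look and compute and a tool call to move; the robot and the scene stay as the last step left them, time stands still between calls to the robot, and variables do not carry over. Pictures are saved under pics/ and viewed, and the job is handed in when it is done.

Besides the shell and the picture viewer there is one more tool, called as name(argument=value, ...), one argument or row to a line, values as JSON. send_rows: Moves the arm, as the interface text tells. Its arguments: {"type":"object","properties":{"motion":{"type":"array","items":{"type":"array"}},"gripper":{"type":"number"}},"required":["motion"]}

```bash
mkdir -p pics; cat > h.py <<'E'
import numpy as np, cv2
from rig import bot, capture, recognise, place_of
def cam(c): return cv2.Rodrigues(np.array(c["rvec"],float))[0], np.array(c["tvec"],float).ravel()
def w2p(c,P):
    K=np.array([[c["fx"],0,c["cx"]],[0,c["fy"],c["cy"]],[0,0,1]])
    R,t=cam(c); q=K@(R@np.asarray(P,float)+t); return q[:2]/q[2]
def p2w(c,uv,z):
    R,t=cam(c); d=R.T@np.array([(uv[0]-c["cx"])/c["fx"],(uv[1]-c["cy"])/c["fy"],1]); o=-R.T@t
    return o+d*(z-o[2])/d[2]
E
python3 - <<'E'
from h import *
for n in("scene","top"):
    c=capture(n); cv2.imwrite(f"pics/{n}0.png",c["image"])
    R,t=cam(c); print(n,-R.T@t)
    for k,z in [("fixture",0),("slot_corner",.17),("slot_end",.17),("flange_seat",.17),("dog",.17),("flange",.17),("nut",.17),("bolt",.17)]:
        for r in place_of(n,k)[:2]: print(k,r["xy"],round(r["p"],2),p2w(c,r["xy"],z).round(4))
s=bot.read_state();print(s["time_s"],s["position"],s["tcp_rot"],s["force"],s["opening"])
E
```

```text
scene [ 0.5476838  -0.62237602  1.13175178]
fixture [350.4, 264.0] 0.79 [0.6035 0.1708 0.    ]
slot_corner [337.6, 200.4] 0.92 [0.5732 0.2262 0.17  ]
slot_end [338.2, 212.8] 0.8 [0.5736 0.1898 0.17  ]
slot_end [354.8, 194.2] 0.46 [0.6125 0.2439 0.17  ]
flange_seat [347.6, 238.2] 0.65 [0.5918 0.1187 0.17  ]
flange_seat [334.4, 201.6] 0.59 [0.5659 0.2228 0.17  ]
dog [356.2, 196.0] 0.83 [0.6154 0.2384 0.17  ]
flange [345.4, 232.8] 0.72 [0.5876 0.1334 0.17  ]
nut [376.3, 239.0] 0.54 [0.6525 0.1152 0.17  ]
bolt [373.9, 221.5] 0.63 [0.6505 0.1633 0.17  ]
top [0.41663505 0.15642136 1.09357892]
fixture [328.0, 218.4] 0.89 [0.6066 0.1684 0.    ]
fixture [286.5, 198.0] 0.4 [0.652  0.2529 0.    ]
slot_corner [295.6, 228.1] 0.69 [0.5618 0.2231 0.17  ]
slot_corner [344.6, 216.5] 0.66 [0.5795 0.1377 0.17  ]
slot_end [321.5, 218.8] 0.81 [0.5767 0.1778 0.17  ]
flange_seat [195.2, 333.8] 0.72 [0.3857 0.3974 0.17  ]
flange_seat [355.6, 214.9] 0.56 [0.5817 0.1186 0.17  ]
dog [287.3, 196.7] 0.55 [0.6177 0.2365 0.17  ]
dog [196.1, 335.6] 0.38 [0.3826 0.3959 0.17  ]
flange [345.2, 215.7] 0.66 [0.5808 0.1366 0.17  ]
nut [358.4, 172.1] 0.59 [0.6575 0.1111 0.17  ]
bolt [325.3, 180.4] 0.69 [0.6446 0.1694 0.17  ]
0.9 [ 0.28353108 -0.556949    0.22257006] [[ 4.53604458e-01 -8.91203116e-01  3.26217540e-05]
 [-8.91203117e-01 -4.53604457e-01  2.08730511e-05]
 [-3.80475517e-06 -3.85407179e-05 -9.99999999e-01]] [ 0.19693479 -0.08513111 -0.02476433] 1.0009308727264417
```

```bash
python3 - <<'E'
import cv2
for n,(x,y) in {"scene":(270,140),"top":(230,120)}.items():
    i=cv2.imread(f"pics/{n}0.png"); cv2.imwrite(f"pics/{n}0c.png",cv2.resize(i[y:y+150,x:x+200],None,fx=4,fy=4,interpolation=cv2.INTER_CUBIC))
E
```

```text
(no output)
```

View pics/scene0.png

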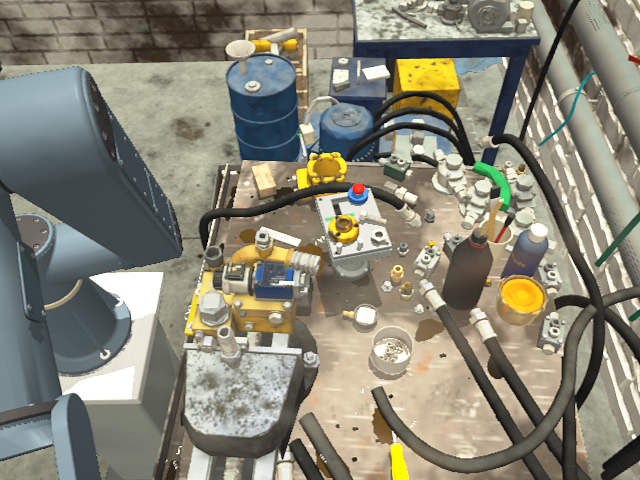

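View pics/top0.png

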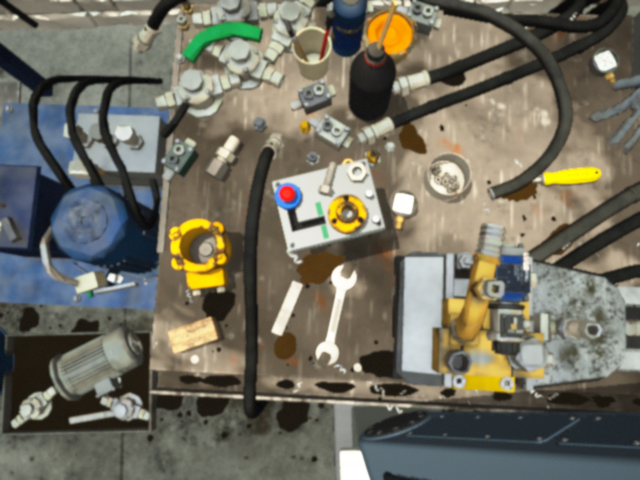

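```bash
ls pics
```

```text
scene0.png
scene0c.png
top0.png
top0c.png
```

View pics/top0c.png

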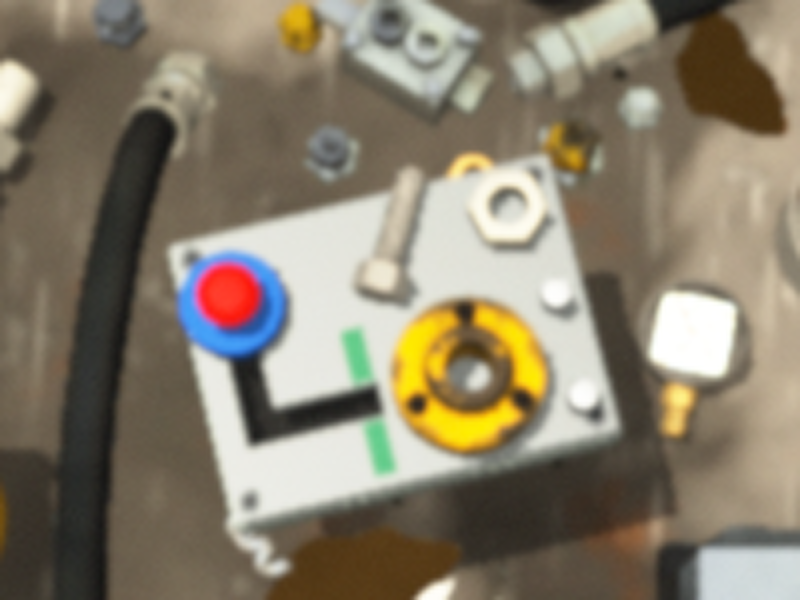

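View pics/scene0c.png

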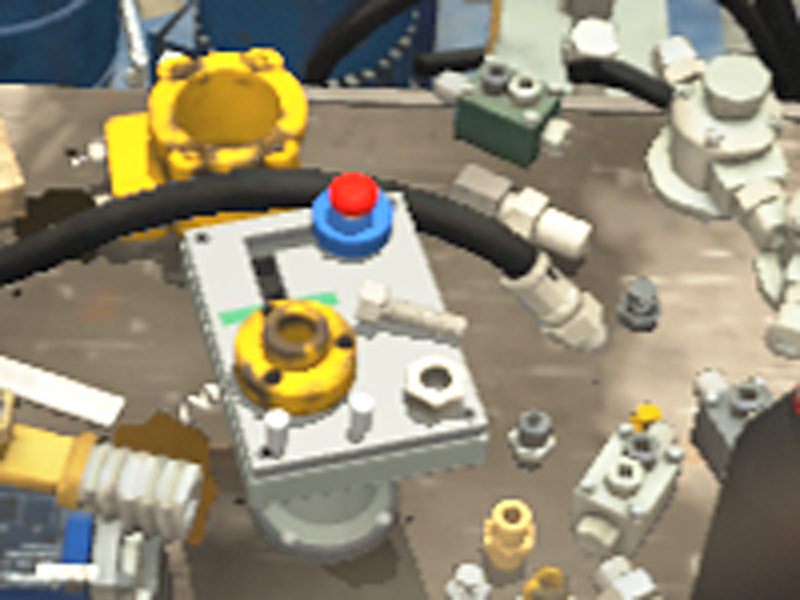

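The top picture shows the plate with corners near (272,182), (366,159), (385,227) and (290,252). The dog is at (288,195) in the far-left end of the slot, the flange is at (347,214), and the slot corner is near (295,226). Next I'll fit the fixture pose from the plate corners in both views.

```bash
cat >> h.py <<'E'
def fx2w(F,p): 
    x,y,a=F; c,s=np.cos(a),np.sin(a); return np.array([x+c*p[0]-s*p[1],y+s*p[0]+c*p[1],p[2] if len(p)>2 else .17])
def w2fx(F,P):
    x,y,a=F; c,s=np.cos(a),np.sin(a); dx,dy=P[0]-x,P[1]-y; return np.array([c*dx+s*dy,-s*dx+c*dy])
E
python3 - <<'E'
from h import *
from scipy.optimize import least_squares
t=capture("top"); s=capture("scene")
C=[(-.085,.063),(.085,.063),(.085,-.063),(-.085,-.063)]
T=[(170,247),(545,155),(622,428),(240,530)]; S=[(405,195),(488,430),(250,472),(182,235)]
T=[(u/4+230,v/4+120) for u,v in T]; S=[(u/4+270,v/4+140) for u,v in S]
def res(F,w=(1,1)):
    return np.concatenate([(w2p(c,fx2w(F,p))-q)*k for c,Q,k in((t,T,w[0]),(s,S,w[1])) for p,q in zip(C,Q)])
for w in((1,1),(1,0),(0,1)):
    r=least_squares(res,[.61,.17,-1.3],args=(w,)); print(r.x.round(4),np.degrees(r.x[2]),r.fun.round(1))
    F=r.x if w==(1,1) else F
np.save("F.npy",F)
# colour centroids
for n,c in(("top",t),("scene",s)):
    im=c["image"].astype(int); b,g,rr=im[...,0],im[...,1],im[...,2]
    R0=np.zeros(b.shape,bool); u0=w2p(c,fx2w(F,(0,0))).astype(int); R0[u0[1]-60:u0[1]+60,u0[0]-70:u0[0]+70]=1
    for k,m,z in(("knob",(rr>180)&(g<70)&(b<70),.203),("blue",(b>150)&(rr<90)&(g>60),.18),):
        m=m&R0; ys,xs=np.nonzero(m); p=p2w(c,(xs.mean(),ys.mean()),z); print(n,k,len(xs),xs.mean(),ys.mean(),p.round(4),w2fx(F,p).round(4))
    for k in("dog","flange","nut","bolt","slot_corner","slot_end"):
        for r in place_of(n,k)[:1]: print(n,k,r["p"],w2fx(F,p2w(c,r["xy"],.17)).round(4))
# overlay
for n,c in(("top",t),("scene",s)):
    im=cv2.resize(c["image"],None,fx=4,fy=4,interpolation=cv2.INTER_CUBIC)
    def pl(P,col,cl=True): cv2.polylines(im,[np.array([w2p(c,p)*4+1.5 for p in P]).astype(int)],cl,col,1)
    pl([fx2w(F,p) for p in C],(0,0,255)); pl([fx2w(F,p) for p in[(-.065,.034),(-.065,-.025),(-.017,-.025)]],(0,255,255),False)
    for x,y in((.072,-.048),(.072,-.002)): pl([fx2w(F,(x+.006*np.cos(a),y+.006*np.sin(a),.192)) for a in np.arange(0,6.28,.3)],(255,0,255))
    u=(w2p(c,fx2w(F,(0,0)))*4).astype(int); cv2.imwrite(f"pics/{n}1.png",im[u[1]-300:u[1]+300,u[0]-400:u[0]+400])
E
```

```text
[ 0.6024  0.1644 -1.3546] -77.61003943936434 [ 0.6 -0.2  0.9 -0.6  0.  -0.1 -0.2 -1.7 -2.2 -0.3 -0.9 -1.   0.2 -0.1
 -0.4 -0.5]
[ 0.6012  0.165  -1.3468] -77.16487875728357 [ 0.1  0.9  0.2 -0.3 -0.1  0.1 -0.2 -0.7 -0.  -0.  -0.  -0.  -0.  -0.
 -0.  -0. ]
[ 0.6042  0.1629 -1.3693] -78.45472203019463 [ 0.  -0.   0.  -0.   0.  -0.  -0.  -0.  -0.8  0.3 -0.5 -0.   0.4  0.2
  0.8 -0.4]
top knob 152 286.95394736842104 193.55921052631578 [0.6159 0.2341 0.203 ] [-0.0652  0.0282]
top blue 212 289.39150943396226 200.0188679245283 [0.6096 0.2321 0.18  ] [-0.0646  0.0216]
top dog 0.97 [-0.0668  0.0304]
top flange 0.58 [ 0.0234 -0.0288]
top nut 0.73 [0.0597 0.0444]
top bolt 0.58 [0.0123 0.0447]
top slot_corner 0.93 [-0.0645 -0.0243]
top slot_end 0.67 [-0.0201 -0.0215]
scene knob 85 357.91764705882355 187.98823529411766 [0.618  0.2324 0.203 ] [-0.0631  0.0298]
scene blue 167 330.07185628742513 226.60479041916167 [0.555  0.1431 0.18  ] [ 0.0106 -0.0509]
scene dog 0.73 [-0.0616  0.0268]
scene flange 0.59 [ 0.0201 -0.022 ]
scene nut 0.52 [0.0572 0.0365]
scene bolt 0.7 [0.0137 0.0493]
scene slot_corner 0.93 [-0.0729 -0.0195]
scene slot_end 0.71 [-0.0215 -0.0236]
```

View pics/top1.png

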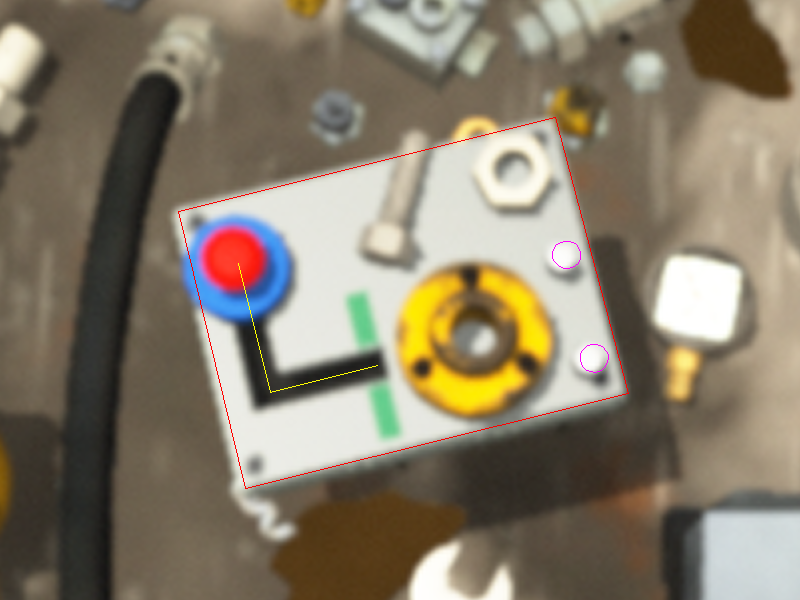

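View pics/scene1.png

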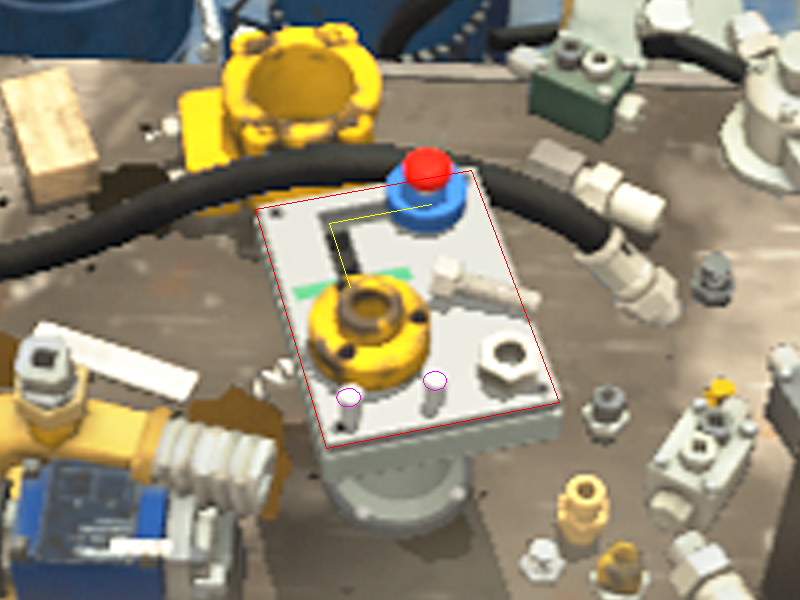

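The overlays fit the plate to about 1–2 mm, and the dog is at fixture (-65, 28). Before moving, I'll check how tall the nearby hose, housing, bottle and valve machine are.

```bash
python3 - <<'E'
from h import *
t=capture("top"); s=capture("scene")
def tri(a,b):
    best=min(np.arange(-.05,.6,.005),key=lambda z:np.linalg.norm(w2p(s,p2w(t,a,z))-b)); return p2w(t,a,best).round(3),np.linalg.norm(w2p(s,p2w(t,a,best))-b).round(1)
print("hose curve at z -> scene px")
for z in(.02,.1,.2): print(z,[w2p(s,p2w(t,q,z)).round(0) for q in((268,150),(255,180),(249,240),(251,300))])
print("housing",tri((203,225),(327,158)))
print("bottle cap",tri((372,58),(477,228)))
print("valve yellow top",tri((487,240),(305,265)))
print("tap",tri((460,310),(265,240)))
print("paint brush/blue bottle",tri((350,5),(540,232)))
F=np.load("F.npy"); st=bot.read_state(); R=np.array(st["tcp_rot"]);P=np.array(st["position"])
for nm,p in(("A",(-.065,.072)),):
    W=fx2w(F,p); print(nm,W, "now tool shift", R.T@(W-P)*1000)
print(np.degrees(np.arctan2(R[1,0],R[0,0])),np.degrees(F[2]))
E
```

```text
hose curve at z -> scene px
0.02 [array([407., 220.]), array([381., 213.]), array([333., 209.]), array([286., 211.])]
0.1 [array([400., 203.]), array([375., 195.]), array([328., 192.]), array([283., 194.])]
0.2 [array([391., 177.]), array([367., 171.]), array([322., 168.]), array([278., 169.])]
housing (array([0.576, 0.389, 0.15 ]), np.float64(10.2))
bottle cap (array([0.838, 0.084, 0.23 ]), np.float64(6.4))
valve yellow top (array([ 0.511, -0.059,  0.33 ]), np.float64(1.5))
tap (array([ 0.414, -0.014,  0.335]), np.float64(14.1))
paint brush/blue bottle (array([0.974, 0.115, 0.165]), np.float64(13.8))
A [0.65874377 0.24331625 0.17      ] now tool shift [-543.02760585 -697.41758895   52.53745119]
-63.02512049583906 -77.61003943936434
```

send_rows(
  motion=[
    [[0, 0, -40], 0],
    [[0, 0, -40], 0],
    [[0, 0, -40], 0],
    [[0, 0, -40], 0],
    [[0, 0, -40], 0],
  ],
  gripper=1,
)

```text
time_s: 2.12
position: [0.2818, -0.552, 0.4165]
tcp_rot: [[0.453, -0.891, -0.009], [-0.891, -0.453, 0.03], [-0.03, -0.005, -1.0]]
force: [0.8, -1.9, 0.5]
opening: 0.704
```

send_rows(
  motion=[
    [[-25, -32, -8], 0],
    [[-25, -32, -8], 0],
    [[-25, -32, -5], 0],
    [[-25, -32, 0], 0],
    [[-25, -32, 0], 0],
  ],
)

```text
time_s: 2.53
position: [0.3688, -0.3767, 0.4528]
tcp_rot: [[0.441, -0.898, 0.001], [-0.898, -0.441, -0.0], [0.001, -0.001, -1.0]]
force: [1.2, 0.0, -0.7]
opening: 0.322
```

send_rows(
  motion=[
    [[-25, -32, 0], 0],
    [[-25, -32, 0], 0],
    [[-25, -32, 0], 0],
    [[-25, -32, 0], 0],
    [[-25, -32, 0], 0],
  ],
)

```text
time_s: 2.95
position: [0.4577, -0.1877, 0.4547]
tcp_rot: [[0.438, -0.899, 0.005], [-0.899, -0.438, -0.003], [0.005, -0.003, -1.0]]
force: [0.9, 0.4, 0.7]
opening: 0.02
```

send_rows(
  motion=[
    [[-25, -32, 0], 0],
    [[-25, -32, 0], 0],
    [[-25, -32, 0], 0],
    [[-25, -32, 0], 0],
    [[-25, -32, 0], 0],
  ],
)

```text
time_s: 3.37
position: [0.5464, 0.001, 0.456]
tcp_rot: [[0.438, -0.899, 0.008], [-0.899, -0.438, -0.005], [0.008, -0.005, -1.0]]
force: [1.3, 0.1, 0.5]
opening: 0.0
```

send_rows(
  motion=[
    [[-25, -32, 0], 0],
    [[-25, -32, 0], 0],
    [[-25, -32, 0], 0],
    [[-25, -32, 0], 0],
    [[-20, -25, 0], 0],
  ],
)

```text
time_s: 3.78
position: [0.6315, 0.1838, 0.4562]
tcp_rot: [[0.44, -0.898, 0.009], [-0.898, -0.44, -0.005], [0.009, -0.006, -1.0]]
force: [0.6, -1.2, 0.2]
opening: 0.005
```

send_rows(
  motion=[
    [[0, 0, 0], 0.1],
    [[0, 0, 0], 0.1],
    [[0, 0, 0], 0.05],
    [[0, 0, 0], 0],
    [[0, 0, 0], 0],
  ],
)

```text
time_s: 4.2
position: [0.633, 0.1946, 0.4522]
tcp_rot: [[0.207, -0.978, 0.006], [-0.978, -0.207, -0.002], [0.003, -0.006, -1.0]]
force: [0.0, -0.2, -0.4]
opening: 0.003
```

```bash
cat > w.py <<'E'
from h import *
import sys
F=np.load("F.npy"); s=bot.read_state(); R=np.array(s["tcp_rot"]);P=np.array(s["position"])
print("t",s["time_s"],"P",P.round(4),"fix mm",(w2fx(F,P)*1000).round(1),"z",P[2].round(4),"dyaw rad",np.arctan2(R[1,0],R[0,0])-F[2],"tilt",R[:2,2].round(4),"f",np.round(s["force"],1),"j",np.round(s["joint_positions"],0))
if len(sys.argv)>3: print("shift",(R.T@(fx2w(F,[float(v)/1000 for v in sys.argv[1:4]])-P)*1000).round(1))
E
python3 w.py -65 72 240
```

```text
t 4.2 P [0.633  0.1946 0.4522] fix mm [-23.   36.4] z 0.4522 dyaw rad -0.007591706397102493 tilt [ 0.006  -0.0019] f [ 0.  -0.2 -0.4] j [ 8. 25. 56. -0. 99. 86.]
shift [-43.  -34.1 212.2]
```

send_rows(
  motion=[
    [[-21, -17, 30], 0],
    [[-22, -17, 30], 0],
    [[0, 0, 40], 0],
    [[0, 0, 40], 0],
    [[0, 0, 35], 0],
  ],
)

```text
time_s: 4.62
position: [0.6682, 0.2448, 0.2871]
tcp_rot: [[0.211, -0.977, 0.038], [-0.978, -0.211, 0.004], [0.004, -0.038, -0.999]]
force: [1.5, -0.1, 0.3]
opening: 0.01
```

```bash
python3 w.py -65 72 200
python3 - <<'E'
from h import *
F=np.load("F.npy")
for n in("top","scene"):
    c=capture(n); u=(w2p(c,fx2w(F,(0,0)))).astype(int); i=c["image"][u[1]-75:u[1]+75,u[0]-100:u[0]+100]; cv2.imwrite(f"pics/{n}2.png",cv2.resize(i,None,fx=4,fy=4))
E
```

```text
t 4.6167 P [0.6682 0.2448 0.2871] fix mm [-64.4  81.6] z 0.2871 dyaw rad -0.004015577851382401 tilt [0.0378 0.0037] f [ 1.5 -0.1  0.3] j [11. 33. 66. -0. 79. 89.]
shift [-0.9 12.9 86.7]
```

View pics/scene2.png

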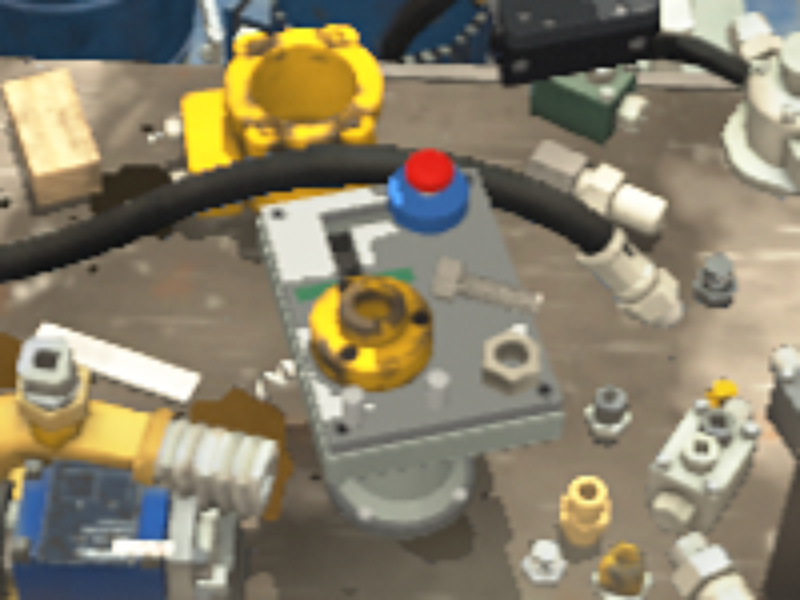

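View pics/top2.png

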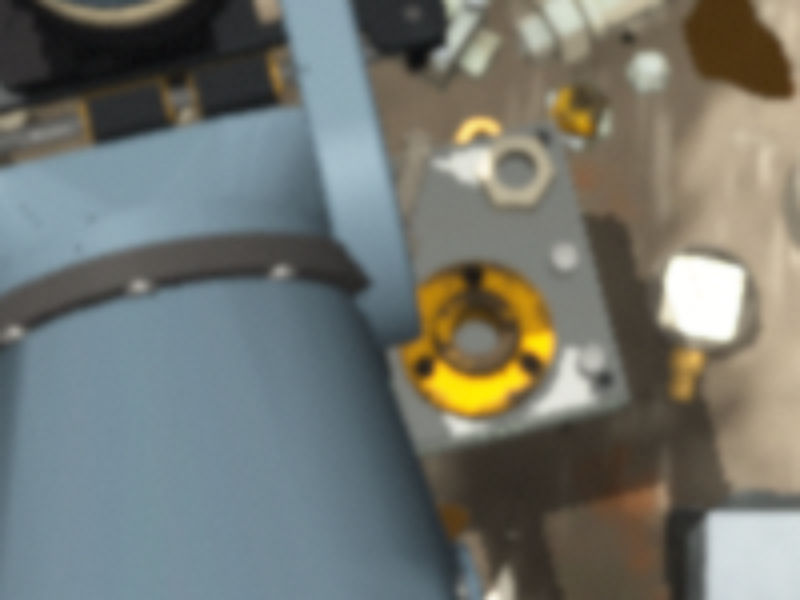

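The scene crop shows the dark gripper body at the upper right with no fingertips visible, and the arm hides the dog in the top view. I'll check where the TCP projects.

```bash
python3 - <<'E'
from h import *
F=np.load("F.npy"); s=bot.read_state()
c=capture("scene"); p=w2p(c,s["position"]); q=w2p(c,np.array(s["position"])-np.array(s["tcp_rot"])[:,2]*.07); print(p,q)
i=cv2.resize(c["image"][60:260,260:460],None,fx=3,fy=3)
for a in(p,q): cv2.circle(i,tuple(((a-[260,60])*3).astype(int)),4,(255,0,255),1)
cv2.imwrite("pics/scene3.png",i)
E
python3 w.py -65 72 200
```

```text
[380.67070548 158.72429588] [382.15583136 133.67092485]
t 4.7667 P [0.6664 0.2437 0.2854] fix mm [-63.8  79.6] z 0.2854 dyaw rad -0.005490253280452384 tilt [0.0291 0.0016] f [0.7 0.2 1.1] j [11. 33. 66. -0. 79. 89.]
shift [-1.6 10.  85.1]
```

View pics/scene3.png

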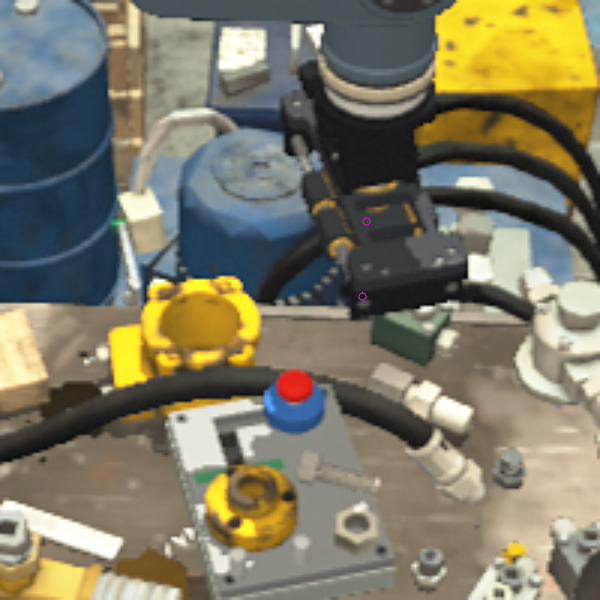

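The two projected points fit. The wide body end, 95 mm towards the camera, hides the fingertips, so I'll rely on kinematics and force and back away to look.

send_rows(
  motion=[
    [[-1, 8, 20], 0],
    [[0, 0, 15], 0],
    [[0, 0, 15], 0],
    [[0, 0, 10], 0],
    [[0, 0, 0], 0],
  ],
)

```text
time_s: 5.18
position: [0.671, 0.2433, 0.2424]
tcp_rot: [[0.209, -0.976, 0.06], [-0.978, -0.209, 0.007], [0.005, -0.06, -0.998]]
force: [-0.6, -0.1, -0.3]
opening: 0.006
```

```bash
python3 w.py -65 72 176
```

```text
t 5.1833 P [0.671  0.2433 0.2424] fix mm [-62.3  83.9] z 0.2424 dyaw rad -0.005215095687172822 tilt [0.0598 0.0074] f [-0.6 -0.1 -0.3] j [11. 35. 70. -0. 72. 89.]
shift [-3.  15.9 65.6]
```

send_rows(
  motion=[
    [[-1, 8, 0], 0],
    [[-1, 8, 0], 0],
    [[0, 0, 0], 0],
    [[0, 0, 0], 0],
    [[0, 0, 0], 0],
  ],
)

```text
time_s: 5.6
position: [0.6574, 0.2421, 0.2513]
tcp_rot: [[0.209, -0.975, 0.075], [-0.978, -0.209, 0.01], [0.006, -0.075, -0.997]]
force: [-0.2, 0.2, -0.5]
opening: 0.009
```

```bash
python3 w.py -65 72 176; python3 -c "
from h import *
for i in range(4): capture('scene')"; python3 w.py -65 72 176
```

```text
t 5.6 P [0.6574 0.2421 0.2513] fix mm [-64.1  70.5] z 0.2513 dyaw rad -0.005315830789591081 tilt [0.0745 0.0103] f [-0.2  0.2 -0.5] j [11. 33. 72. -0. 71. 89.]
shift [-1.3  4.1 75.2]
t 5.8 P [0.6575 0.242  0.2502] fix mm [-64.   70.5] z 0.2502 dyaw rad -0.005450284758290902 tilt [0.0732 0.01  ] f [-0.4  1.   0.3] j [11. 33. 72. -0. 71. 89.]
shift [-1.5  4.  74.1]
```

send_rows(
  motion=[
    [[0, 0, -20], 0],
    [[0, 0, -20], 0],
    [[0, 0, -20], 0],
    [[0, 0, -20], 0],
    [[0, 0, 0], 0],
  ],
)

```text
time_s: 6.22
position: [0.6507, 0.2408, 0.3284]
tcp_rot: [[0.209, -0.976, 0.065], [-0.978, -0.209, 0.008], [0.005, -0.065, -0.998]]
force: [1.3, 0.2, 1.3]
opening: 0.007
```

```bash
python3 w.py -65 72 176; python3 -c "
from h import *
for i in range(3): capture('scene')"; python3 w.py -65 72 176
```

```text
t 6.2167 P [0.6507 0.2408 0.3284] fix mm [-64.3  63.6] z 0.3284 dyaw rad -0.005632168000978988 tilt [0.0645 0.0083] f [1.3 0.2 1.3] j [11. 29. 67. -0. 80. 89.]
shift [ -1.6   1.5 152.6]
t 6.3667 P [0.6481 0.2401 0.3225] fix mm [-64.2  60.9] z 0.3225 dyaw rad -0.005743141774999128 tilt [0.0545 0.0062] f [ 0.5 -0.4  0.5] j [11. 30. 67. -0. 80. 89.]
shift [ -1.7  -3.1 146.9]
```

send_rows(
  motion=[
    [[0, 0, -40], 0],
    [[0, 0, -40], 0],
    [[0, 0, 0], 0],
    [[0, 0, -40], 0],
    [[0, 0, 0], 0],
  ],
)

```text
time_s: 6.78
position: [0.6361, 0.238, 0.4251]
tcp_rot: [[0.209, -0.978, 0.023], [-0.978, -0.209, -0.0], [0.005, -0.023, -1.0]]
force: [1.0, 1.5, 2.5]
opening: 0.001
```

```bash
python3 w.py -65 72 176; python3 -c "
from h import *
for i in range(3): capture('scene')"; python3 w.py -65 72 176
```

```text
t 6.7833 P [0.6361 0.238  0.4251] fix mm [-64.7  48.8] z 0.4251 dyaw rad -0.005931675083081123 tilt [ 0.0231 -0.0001] f [1.  1.5 2.5] j [11. 26. 57. -0. 95. 89.]
shift [ -1.7 -17.6 249.6]
t 6.9333 P [0.6333 0.2373 0.4161] fix mm [-64.6  45.9] z 0.4161 dyaw rad -0.00603158950980065 tilt [ 0.0072 -0.0033] f [ 0.3  0.3 -0.8] j [11. 27. 58. -0. 95. 89.]
shift [ -1.7 -24.6 240.3]
```

send_rows(
  motion=[
    [[0, -5, -40], 0],
    [[0, -5, -40], 0],
    [[0, 0, 0], 0],
    [[0, -5, -40], 0],
    [[0, 0, 0], 0],
  ],
)

```text
time_s: 7.35
position: [0.6349, 0.2383, 0.5066]
tcp_rot: [[0.209, -0.976, -0.057], [-0.978, -0.208, -0.016], [0.004, 0.059, -0.998]]
force: [-0.7, -0.9, 3.9]
opening: 0.005
```

```bash
python3 -c "
from h import *
for i in range(3): capture('scene')"; python3 w.py -65 72 176
```

```text
t 7.5 P [0.6338 0.2382 0.4992] fix mm [-65.3  46.6] z 0.4992 dyaw rad -0.005703759856398705 tilt [-0.0692 -0.0186] f [ 0.4 -0.8  0. ] j [ 11.  29.  43.  -0. 112.  89.]
shift [ -1.  -48.5 320.5]
```

send_rows(
  motion=[
    [[0, -7, 40], 0],
    [[0, -7, 40], 0],
    [[0, -7, 40], 0],
    [[0, -7, 40], 0],
    [[0, -7, 40], 0],
  ],
)

```text
time_s: 7.92
position: [0.6625, 0.2437, 0.303]
tcp_rot: [[0.209, -0.977, -0.041], [-0.978, -0.209, -0.013], [0.004, 0.043, -0.999]]
force: [0.9, -0.6, -0.2]
opening: 0.006
```

```bash
python3 w.py; python3 -c "
from h import *
for i in range(3): capture('scene')"; python3 w.py -65 72 176
```

```text
t 7.9167 P [0.6625 0.2437 0.303 ] fix mm [-64.6  75.8] z 0.303 dyaw rad -0.0053860161716901 tilt [-0.0409 -0.0129] f [ 0.9 -0.6 -0.2] j [11. 34. 61. -0. 87. 89.]
t 8.0667 P [0.6603 0.2431 0.3003] fix mm [-64.5  73.5] z 0.3003 dyaw rad -0.005541568450770251 tilt [-0.052  -0.0152] f [ 0.2 -0.   0.4] j [11. 35. 61. -0. 87. 89.]
shift [ -1.   -5.2 124.2]
```

send_rows(
  motion=[
    [[0, -1, 25], 0],
    [[0, -1, 25], 0],
    [[0, -1, 15], 0],
    [[0, 0, 10], 0],
    [[0, 0, 0], 0],
  ],
)

```text
time_s: 8.48
position: [0.67, 0.2451, 0.2405]
tcp_rot: [[0.209, -0.978, -0.022], [-0.978, -0.209, -0.009], [0.004, 0.023, -1.0]]
force: [-1.2, -0.2, 0.3]
opening: 0.005
```

```bash
python3 w.py; python3 -c "
from h import *
for i in range(2): capture('scene')"; python3 w.py -65 72 176
```

```text
t 8.4833 P [0.67   0.2451 0.2405] fix mm [-64.3  83.3] z 0.2405 dyaw rad -0.005284623283355883 tilt [-0.0219 -0.0091] f [-1.2 -0.2  0.3] j [11. 37. 66. -0. 79. 89.]
t 8.5833 P [0.6713 0.2453 0.2429] fix mm [-64.3  84.7] z 0.2429 dyaw rad -0.005287374092645569 tilt [-0.0175 -0.0082] f [ 0.1 -0.1  0.4] j [11. 37. 65. -0. 79. 89.]
shift [-0.9 11.4 67.1]
```

send_rows(
  motion=[
    [[0, 2, 20], 0],
    [[0, 3, 20], 0],
    [[0, 3, 12], 0],
    [[0, 3, 6], 0],
    [[0, 0, 0], 0],
  ],
)

```text
time_s: 9.0
position: [0.6678, 0.2445, 0.198]
tcp_rot: [[0.21, -0.978, 0.008], [-0.978, -0.21, -0.003], [0.005, -0.007, -1.0]]
force: [-0.1, -0.0, 0.2]
opening: 0.003
```

```bash
python3 w.py -65 72 176
```

```text
t 9.0 P [0.6678 0.2445 0.198 ] fix mm [-64.2  81.1] z 0.198 dyaw rad -0.005055259662145151 tilt [ 0.0082 -0.0031] f [-0.1 -0.   0.2] j [11. 38. 70. -0. 71. 89.]
shift [-0.9  9.3 22. ]
```

send_rows(
  motion=[
    [[0, 0, 12], 0],
    [[0, 0, 10], 0],
    [[0, 0, 8], 0],
    [[0, 1, 5], 0],
    [[0, 0, 0], 0],
  ],
)

```text
time_s: 9.42
position: [0.671, 0.245, 0.1657]
tcp_rot: [[0.21, -0.978, 0.019], [-0.978, -0.21, -0.001], [0.005, -0.018, -1.0]]
force: [-0.1, 0.2, -0.2]
opening: 0.003
```

```bash
python3 w.py -65 50 176
```

```text
t 9.4167 P [0.671  0.245  0.1657] fix mm [-64.   84.4] z 0.1657 dyaw rad -0.0050403004753614145 tilt [ 0.0186 -0.0009] f [-0.1  0.2 -0.2] j [11. 40. 72. -0. 67. 89.]
shift [ -0.8  34.2 -10.9]
```

send_rows(
  motion=[
    [[0, 0, -8], 0],
    [[0, 2, -4], 0],
    [[0, 4, 0], 0],
    [[0, 4, 0], 0],
    [[0, 0, 0], 0],
  ],
)

```text
time_s: 9.83
position: [0.6608, 0.2428, 0.1792]
tcp_rot: [[0.21, -0.978, 0.02], [-0.978, -0.21, -0.001], [0.005, -0.019, -1.0]]
force: [0.8, 1.2, -0.5]
opening: 0.007
```

```bash
python3 w.py -65 50 176
```

```text
t 9.8333 P [0.6608 0.2428 0.1792] fix mm [-64.1  73.9] z 0.1792 dyaw rad -0.005032682056399285 tilt [ 0.0196 -0.0008] f [ 0.8  1.2 -0.5] j [11. 39. 73. -0. 67. 89.]
shift [-0.8 24.   2.8]
```

send_rows(
  motion=[
    [[0, 5, 1.5], 0],
    [[0, 5, 1.5], 0],
    [[0, 5, 1.5], 0],
    [[0, 5, 1], 0],
    [[0, 5, 1], 0],
  ],
)

```text
time_s: 10.25
position: [0.638, 0.2382, 0.1743]
tcp_rot: [[0.209, -0.977, 0.03], [-0.978, -0.209, 0.002], [0.004, -0.03, -1.0]]
force: [1.8, -0.0, 1.5]
opening: 0.002
```

```bash
python3 w.py -65 7.5 176
```

```text
t 10.25 P [0.638  0.2382 0.1743] fix mm [-64.4  50.7] z 0.1743 dyaw rad -0.005483993210638971 tilt [0.0301 0.0022] f [ 1.8 -0.   1.5] j [11. 37. 77. -0. 64. 89.]
shift [-0.3 43.1 -2.9]
```

send_rows(
  motion=[
    [[0, 5, -0.5], 0],
    [[0, 5, -0.5], 0],
    [[0, 5, -0.5], 0],
    [[0, 5, -0.5], 0],
    [[0, 5, -0.5], 0],
  ],
)

```text
time_s: 10.67
position: [0.6099, 0.2324, 0.1751]
tcp_rot: [[0.209, -0.977, 0.028], [-0.978, -0.209, 0.002], [0.004, -0.028, -1.0]]
force: [1.4, 0.7, -0.7]
opening: 0.003
```

```bash
python3 w.py -65 7.5 176
```

```text
t 10.6667 P [0.6099 0.2324 0.1751] fix mm [-64.8  22. ] z 0.1751 dyaw rad -0.005491331421602297 tilt [0.028  0.0021] f [ 1.4  0.7 -0.7] j [11. 35. 82. -0. 62. 89.]
shift [-0.1 14.4 -1.3]
```

send_rows(
  motion=[
    [[0, 3, -0.5], 0],
    [[0, 3, -0.5], 0],
    [[0, 3, -0.5], 0],
    [[0, 2, -0.3], 0],
    [[0, 2, -0.3], 0],
  ],
)

```text
time_s: 11.08
position: [0.5961, 0.2292, 0.1774]
tcp_rot: [[0.209, -0.977, 0.03], [-0.978, -0.209, 0.002], [0.004, -0.03, -1.0]]
force: [5.4, 1.1, 0.6]
opening: 0.01
```

```bash
python3 w.py -65 7.5 176
```

```text
t 11.0833 P [0.5961 0.2292 0.1774] fix mm [-64.6   7.8] z 0.1774 dyaw rad -0.005323801133674921 tilt [0.0304 0.002 ] f [5.4 1.1 0.6] j [11. 34. 84. -0. 61. 89.]
shift [-0.4  0.3  1.3]
```

send_rows(
  motion=[
    [[0, 3, 0], 0],
    [[0, 3, 0], 0],
    [[0, 3, 0], 0],
    [[0, 3, 0], 0],
    [[0, 3, 0], 0],
  ],
)

```text
time_s: 11.5
position: [0.5944, 0.2284, 0.1821]
tcp_rot: [[0.208, -0.976, 0.063], [-0.978, -0.208, 0.009], [0.004, -0.064, -0.998]]
force: [6.0, 1.7, -0.3]
opening: 0.009
```

```bash
python3 w.py -65 7.5 176
```

```text
t 11.5 P [0.5944 0.2284 0.1821] fix mm [-64.2   6. ] z 0.1821 dyaw rad -0.006909561738508652 tilt [0.0631 0.0095] f [ 6.   1.7 -0.3] j [11. 32. 85. -0. 58. 89.]
shift [-0.8 -1.1  6.2]
```

The dog stopped with the TCP at y = 6, which puts the dog at y ≈ -26.5, so it is in the corner. I'll back off, lift, and look.

send_rows(
  motion=[
    [[0, -10, 0], 0],
    [[0, -15, -5], 0],
    [[0, -10, -40], 0],
    [[-10, 0, -40], 0],
    [[-20, 0, -40], 0],
  ],
)

```text
time_s: 11.92
position: [0.6072, 0.258, 0.2982]
tcp_rot: [[0.203, -0.979, 0.027], [-0.979, -0.204, -0.001], [0.007, -0.026, -1.0]]
force: [0.8, 0.8, -1.0]
opening: 0.003
```

send_rows(
  motion=[
    [[-20, 0, -40], 0],
    [[-10, 0, -30], 0],
    [[0, 0, 0], 0],
    [[0, 0, 0], 0],
    [[0, 0, 0], 0],
  ],
)

```text
time_s: 12.33
position: [0.5971, 0.2905, 0.3798]
tcp_rot: [[0.207, -0.978, 0.034], [-0.978, -0.207, 0.002], [0.005, -0.034, -0.999]]
force: [-0.1, -0.3, 0.6]
opening: 0.005
```

```bash
python3 w.py -116 -25 176
python3 - <<'E'
from h import *
F=np.load("F.npy")
c=capture("scene"); u=(w2p(c,fx2w(F,(0,0)))).astype(int); i=c["image"][u[1]-75:u[1]+75,u[0]-100:u[0]+100]; cv2.imwrite("pics/scene4.png",cv2.resize(i,None,fx=4,fy=4))
E
python3 w.py -116 -25 176
```

```text
t 12.3333 P [0.5971 0.2905 0.3798] fix mm [-124.3   21.9] z 0.3798 dyaw rad -0.008195817033093578 tilt [0.0344 0.0021] f [-0.1 -0.3  0.6] j [17. 26. 65. -0. 87. 95.]
shift [  7.7  53.8 202.1]
t 12.3833 P [0.5968 0.2902 0.3788] fix mm [-124.1   21.5] z 0.3788 dyaw rad -0.008543960494802327 tilt [0.0325 0.0016] f [-0.3  0.4  0.1] j [17. 26. 65. -0. 87. 95.]
shift [  7.4  53.  201.3]
```

View pics/scene4.png

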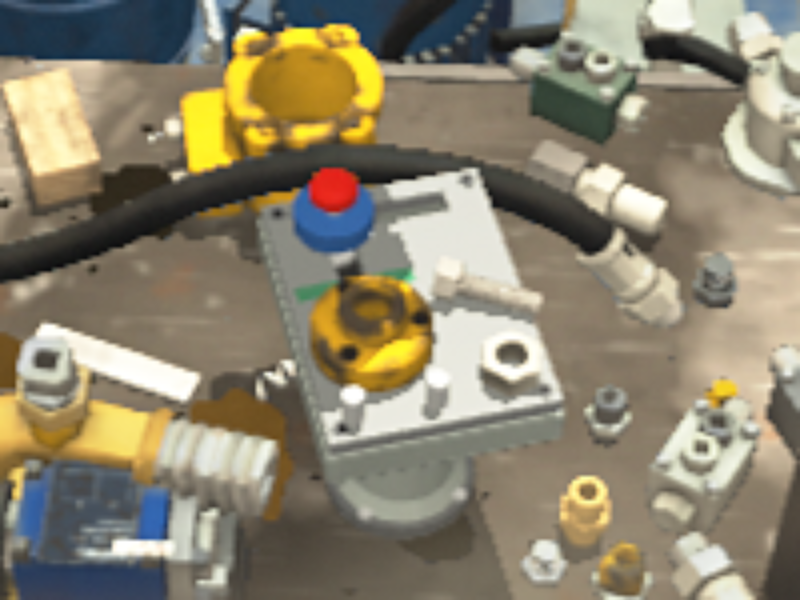

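The dog sits in the slot corner, with its knob at crop (333,188), and the flange, bolt and nut have not moved. Next I'll correct the tilt and go behind the dog for leg 2.

send_rows(
  motion=[
    [[2, 20, -20], 0],
    [[2, 20, -20], 0],
    [[0, 0, -40], 0],
    [[0, 0, -40], 0],
    [[0, 0, 0], 0],
  ],
)

```text
time_s: 12.8
position: [0.5456, 0.2719, 0.4814]
tcp_rot: [[0.202, -0.979, -0.013], [-0.979, -0.202, -0.013], [0.01, 0.015, -1.0]]
force: [0.8, 0.3, 2.8]
opening: 0.006
```

```bash
python3 w.py;  python3 -c "
from h import *
for i in range(2): capture('scene')"; python3 w.py -116 -25 176
```

```text
t 12.8 P [0.5456 0.2719 0.4814] fix mm [-117.1  -32.4] z 0.4814 dyaw rad -0.012442320537113138 tilt [-0.0129 -0.0131] f [0.8 0.3 2.8] j [ 16.  20.  60.  -1. 101.  94.]
t 12.9 P [0.5446 0.2714 0.4752] fix mm [-117.   -33.5] z 0.4752 dyaw rad -0.01253720359610222 tilt [-0.022  -0.0158] f [-0.5  0.5 -1.3] j [ 16.  20.  60.  -1. 101.  94.]
shift [ -2.4 -15.9 298.8]
```

send_rows(
  motion=[
    [[0, 0, -40], 0],
    [[0, 0, -20], 0],
    [[0, 0, 0], 0],
    [[0, 0, 0], 0],
    [[0, 0, 0], 0],
  ],
)

```text
time_s: 13.32
position: [0.5399, 0.2686, 0.515]
tcp_rot: [[0.2, -0.978, -0.066], [-0.98, -0.198, -0.029], [0.015, 0.07, -0.997]]
force: [1.2, -0.3, -0.1]
opening: 0.009
```

send_rows(
  motion=[
    [[0, 0, 40], 0],
    [[0, 0, 40], 0],
    [[0, 0, 40], 0],
    [[0, 0, 40], 0],
    [[0, 0, 40], 0],
  ],
)

```text
time_s: 13.73
position: [0.5304, 0.2632, 0.3126]
tcp_rot: [[0.199, -0.979, -0.053], [-0.98, -0.198, -0.025], [0.014, 0.057, -0.998]]
force: [1.7, -0.0, 0.5]
opening: 0.002
```

```bash
python3 w.py;  python3 -c "
from h import *
for i in range(2): capture('scene')"; python3 w.py -116 -25 176
```

```text
t 13.7333 P [0.5304 0.2632 0.3126] fix mm [-112.   -49.1] z 0.3126 dyaw rad -0.0159393562383916 tilt [-0.0526 -0.025 ] f [ 1.7 -0.   0.5] j [16. 24. 78. -1. 81. 95.]
t 13.8333 P [0.5244 0.2614 0.3062] fix mm [-111.5  -55.3] z 0.3062 dyaw rad -0.01575829009496421 tilt [-0.0729 -0.0308] f [-0.4 -0.4 -0.7] j [16. 24. 78. -1. 82. 95.]
shift [ -7.  -40.2 127.4]
```

send_rows(
  motion=[
    [[-2, -10, 15], 0],
    [[-2, -10, 15], 0],
    [[-2, -8, 15], 0],
    [[-1, -3, 15], 0],
    [[0, 0, 0], 0],
  ],
)

```text
time_s: 14.25
position: [0.556, 0.2747, 0.2462]
tcp_rot: [[0.199, -0.978, -0.063], [-0.98, -0.197, -0.028], [0.015, 0.068, -0.998]]
force: [-0.3, -0.0, 0.3]
opening: 0.007
```

```bash
python3 w.py -116 -25 176
```

```text
t 14.25 P [0.556  0.2747 0.2462] fix mm [-117.7  -21.6] z 0.2462 dyaw rad -0.016182772699409043 tilt [-0.0634 -0.028 ] f [-0.3 -0.   0.3] j [16. 30. 78. -1. 76. 95.]
shift [ 0.7 -1.4 70.3]
```

send_rows(
  motion=[
    [[0, 0, 15], 0],
    [[0, 0, 15], 0],
    [[0, 0, 12], 0],
    [[0, 0, 10], 0],
    [[0, 0, 6], 0],
  ],
)

```text
time_s: 14.67
position: [0.5633, 0.2764, 0.1965]
tcp_rot: [[0.199, -0.979, -0.042], [-0.98, -0.198, -0.022], [0.013, 0.045, -0.999]]
force: [-0.4, 1.3, 0.7]
opening: 0.009
```

```bash
python3 w.py -116 -25 176
```

```text
t 14.6667 P [0.5633 0.2764 0.1965] fix mm [-117.7  -14.1] z 0.1965 dyaw rad -0.016216784872588486 tilt [-0.0418 -0.0219] f [-0.4  1.3  0.7] j [16. 33. 81. -1. 68. 95.]
shift [ 1.7  9.9 21. ]
```

send_rows(
  motion=[
    [[0, 5, 9], 0],
    [[0, 5, 8], 0],
    [[0, 4, 6], 0],
    [[0, 3, 4], 0],
    [[0, 0, 0], 0],
  ],
)

```text
time_s: 15.08
position: [0.5482, 0.2732, 0.1718]
tcp_rot: [[0.198, -0.979, -0.034], [-0.98, -0.198, -0.02], [0.013, 0.038, -0.999]]
force: [-0.6, -0.5, -0.7]
opening: 0.008
```

```bash
python3 w.py -116 -25 176
```

```text
t 15.0833 P [0.5482 0.2732 0.1718] fix mm [-117.9  -29.5] z 0.1718 dyaw rad -0.016406195403731116 tilt [-0.0344 -0.0197] f [-0.6 -0.5 -0.7] j [16. 34. 85. -1. 64. 95.]
shift [ 1.9 -4.4 -4.3]
```

send_rows(
  motion=[
    [[0, -2, -5], 0],
    [[2, -2, -2], 0],
    [[3, 0, 0], 0],
    [[3, 0, 0], 0],
    [[0, 0, 0], 0],
  ],
)

```text
time_s: 15.5
position: [0.5565, 0.2663, 0.1818]
tcp_rot: [[0.199, -0.98, -0.029], [-0.98, -0.199, -0.019], [0.012, 0.032, -0.999]]
force: [-0.5, 0.4, -0.5]
opening: 0.004
```

```bash
python3 w.py -55 -25 176
```

```text
t 15.5 P [0.5565 0.2663 0.1818] fix mm [-109.4  -22.9] z 0.1818 dyaw rad -0.015899307051505884 tilt [-0.0293 -0.0186] f [-0.5  0.4 -0.5] j [15. 33. 84. -1. 65. 94.]
shift [54.3  1.   6.5]
```

send_rows(
  motion=[
    [[2, 1, 3], 0],
    [[4, 1, 2], 0],
    [[4, 0, 0], 0],
    [[4, 0, 0], 0],
    [[4, 0, 0], 0],
  ],
)

```text
time_s: 15.92
position: [0.5582, 0.2476, 0.1769]
tcp_rot: [[0.199, -0.98, -0.029], [-0.98, -0.198, -0.016], [0.01, 0.031, -0.999]]
force: [0.1, 2.7, 1.5]
opening: 0.002
```

```bash
python3 w.py -55 -25 176
```

```text
t 15.9167 P [0.5582 0.2476 0.1769] fix mm [-90.7 -25.3] z 0.1769 dyaw rad -0.016378596314081006 tilt [-0.0287 -0.0162] f [0.1 2.7 1.5] j [14. 33. 85. -1. 64. 93.]
shift [35.7 -0.9  1.2]
```

Pushing now, with the force small and moving freely.

send_rows(
  motion=[
    [[5, 0, 0], 0],
    [[5, 0, 0], 0],
    [[5, 0, 0], 0],
    [[4, 0, 0], 0],
    [[4, 0, 0], 0],
  ],
)

```text
time_s: 16.33
position: [0.5631, 0.2232, 0.177]
tcp_rot: [[0.198, -0.98, -0.029], [-0.98, -0.198, -0.015], [0.008, 0.031, -0.999]]
force: [-0.8, 2.1, -0.1]
opening: 0.006
```

```bash
python3 w.py -55 -25 176
```

```text
t 16.3333 P [0.5631 0.2232 0.177 ] fix mm [-65.9 -25.7] z 0.177 dyaw rad -0.016868800320917865 tilt [-0.0291 -0.0145] f [-0.8  2.1 -0.1] j [11. 33. 86. -1. 63. 90.]
shift [10.9 -1.   1. ]
```

send_rows(
  motion=[
    [[3, 0, 0], 0],
    [[3, 0, 0], 0],
    [[3, 0, 0], 0],
    [[2, 0, 0], 0],
    [[2, 0, 0], 0],
  ],
)

```text
time_s: 16.75
position: [0.5645, 0.2115, 0.177]
tcp_rot: [[0.196, -0.98, -0.032], [-0.981, -0.196, -0.009], [0.002, 0.033, -0.999]]
force: [-1.0, 5.4, -0.0]
opening: 0.006
```

```bash
python3 w.py -55 -25 176
```

```text
t 16.75 P [0.5645 0.2115 0.177 ] fix mm [-54.2 -26.9] z 0.177 dyaw rad -0.018811484442900595 tilt [-0.032  -0.0086] f [-1.   5.4 -0. ] j [10. 32. 86. -0. 63. 89.]
shift [-0.9 -1.9  0.9]
```

send_rows(
  motion=[
    [[4, 0, 0], 0],
    [[4, 0, 0], 0],
    [[4, 0, 0], 0],
    [[4, 0, 0], 0],
    [[4, 0, 0], 0],
  ],
)

```text
time_s: 17.17
position: [0.565, 0.2078, 0.1783]
tcp_rot: [[0.192, -0.981, -0.036], [-0.981, -0.192, 0.024], [-0.031, 0.03, -0.999]]
force: [-2.1, 12.5, -0.0]
opening: 0.002
```

```bash
python3 w.py -55 -25 176
```

```text
t 17.1667 P [0.565  0.2078 0.1783] fix mm [-50.4 -27.2] z 0.1783 dyaw rad -0.023406465962072964 tilt [-0.0358  0.0243] f [-2.1 12.5 -0. ] j [ 9. 32. 87.  2. 63. 87.]
shift [-4.6 -2.2  2.4]
```

send_rows(
  motion=[
    [[8, 0, 0], 0],
    [[8, 0, 0], 0],
    [[8, 0, 0], 0],
    [[8, 0, 0], 0],
    [[0, 0, 0], 0],
  ],
)

```text
time_s: 17.58
position: [0.5649, 0.2083, 0.1819]
tcp_rot: [[0.184, -0.982, -0.042], [-0.978, -0.187, 0.087], [-0.093, 0.025, -0.995]]
force: [-0.3, 0.7, -0.5]
opening: 0.002
```

```bash
python3 w.py -55 -25 176
```

```text
t 17.5833 P [0.5649 0.2083 0.1819] fix mm [-50.9 -27.2] z 0.1819 dyaw rad -0.0300116862364459 tilt [-0.0416  0.087 ] f [-0.3  0.7 -0.5] j [ 7. 32. 87.  6. 63. 83.]
shift [-3.6 -2.2  6.2]
```

The TCP no longer advances, so the dog is at its stop. I'll retreat straight back, lift clear and look.

send_rows(
  motion=[
    [[-15, 0, 0], 0],
    [[-20, 0, 0], 0],
    [[-20, 0, -20], 0],
    [[-20, 0, -40], 0],
    [[-20, 0, -40], 0],
  ],
)

```text
time_s: 18.0
position: [0.5474, 0.2859, 0.2821]
tcp_rot: [[0.181, -0.982, -0.061], [-0.98, -0.185, 0.066], [-0.076, 0.048, -0.996]]
force: [1.0, -0.1, 0.0]
opening: 0.004
```

send_rows(
  motion=[
    [[-20, 0, -40], 0],
    [[-20, 0, -40], 0],
    [[-20, 0, -40], 0],
    [[-20, 0, 0], 0],
    [[0, 0, 0], 0],
  ],
)

```text
time_s: 18.42
position: [0.5445, 0.3525, 0.4141]
tcp_rot: [[0.182, -0.983, -0.038], [-0.981, -0.184, 0.059], [-0.065, 0.027, -0.998]]
force: [0.4, 0.5, -0.4]
opening: 0.003
```

```bash
python3 w.py
python3 - <<'E'
from h import *
F=np.load("F.npy")
for n in("scene","top"):
    c=capture(n); im=cv2.resize(c["image"],None,fx=4,fy=4,interpolation=cv2.INTER_CUBIC)
    def ci(x,y,r,z,col): cv2.polylines(im,[np.array([w2p(c,fx2w(F,(x+r*np.cos(a),y+r*np.sin(a),z)))*4+1.5 for a in np.arange(0,6.28,.2)]).astype(int)],True,col,1)
    ci(-.017,-.025,.014,.206,(255,255,255)); ci(-.017,-.025,.023,.185,(255,255,0)); ci(.039,-.025,.033,.195,(255,0,255))
    u=(w2p(c,fx2w(F,(0,0)))*4).astype(int); cv2.imwrite(f"pics/{n}5.png",im[u[1]-300:u[1]+300,u[0]-400:u[0]+400])
    b,g,rr=[c["image"][...,k].astype(int) for k in range(3)]
    m=(rr>180)&(g<70)&(b<70); k=w2p(c,fx2w(F,(-.017,-.025,.2))).astype(int); q=np.zeros_like(m); q[k[1]-25:k[1]+25,k[0]-25:k[0]+25]=1; ys,xs=np.nonzero(m&q)
    if len(xs): print(n,"knob",w2fx(F,p2w(c,(xs.mean(),ys.mean()),.203)).round(4))
    for k in("dog","flange","nut","bolt"):
        for r in place_of(n,k)[:1]: print(n,k,r["p"],w2fx(F,p2w(c,r["xy"],.17)).round(4))
E
```

```text
t 18.4167 P [0.5445 0.3525 0.4141] fix mm [-196.2  -16.1] z 0.4141 dyaw rad -0.03297549354918816 tilt [-0.038   0.0587] f [ 0.4  0.5 -0.4] j [ 21.  24.  62.   4.  94. 101.]
scene knob [-0.0162 -0.0251]
scene dog 0.59 [-0.0189 -0.0227]
scene flange 0.84 [ 0.036 -0.026]
scene nut 0.67 [0.0599 0.0465]
scene bolt 0.61 [0.0156 0.044 ]
top knob [-0.0185 -0.0261]
top dog 0.62 [-0.0171 -0.0231]
top flange 0.79 [ 0.0435 -0.0256]
top nut 0.59 [0.0585 0.0466]
top bolt 0.6 [0.0059 0.0413]
```

View pics/scene5.png

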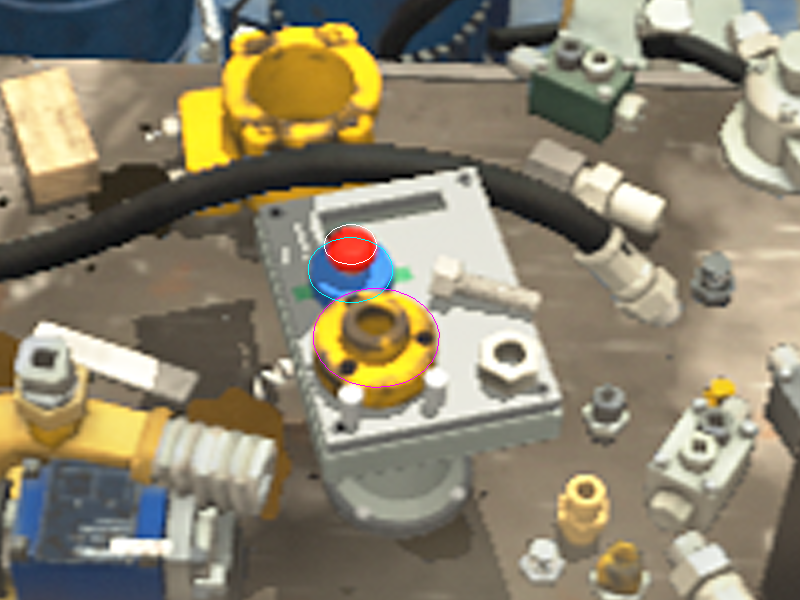

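View pics/top5.png

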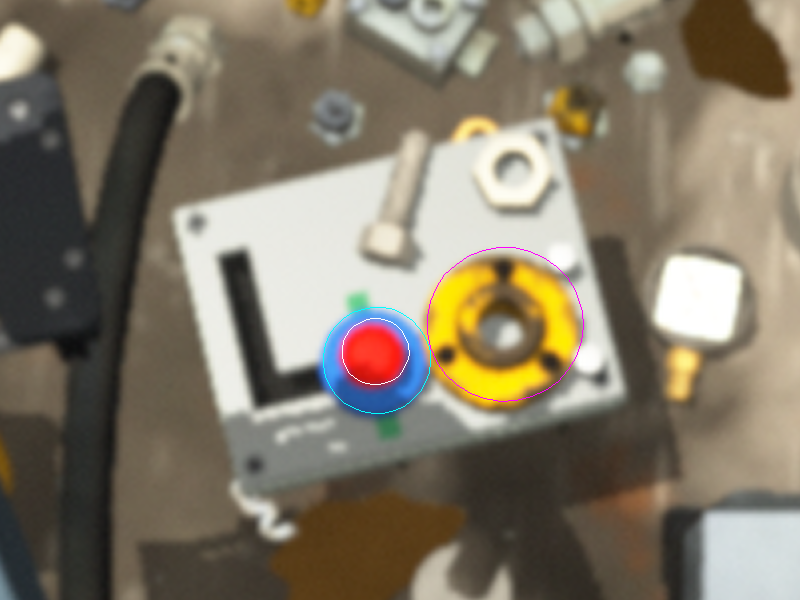

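```bash
python3 - <<'E'
from h import *
F=np.load("F.npy"); c=capture("scene"); u=(w2p(c,fx2w(F,(0,0)))).astype(int)
a=cv2.imread("pics/scene4.png")[2::4,2::4].astype(int); b=c["image"][u[1]-75:u[1]+75,u[0]-100:u[0]+100].astype(int)
P=[]
for i in(a,b):
    m=(i[...,2]>150)&(i[...,1]<80)&(i[...,0]<80); m[:,120:]=0; n,l,s,ce=cv2.connectedComponentsWithStats(m.astype(np.uint8)); k=1+s[1:,4].argmax(); xy=ce[k]+[u[0]-100,u[1]-75]; P.append(w2fx(F,p2w(c,xy,.203))); print(s[k,4],P[-1].round(4))
print((P[1]-P[0]).round(4))
print(bot.read_state()["force"],bot.read_state()["time_s"])
E
```

```text
105 [-0.0621 -0.0252]
101 [-0.016  -0.0252]
[0.0461 0.    ]
[-0.05405106 -0.2183741   0.0069761 ] 18.9667
```

```bash
python3 -c "
from rig import bot
print(bot.hand_in())"
```

```text
the job is handed in; nothing more can be done
None
```

I pushed the dog with closed fingertips along leg 1 to the corner, then repositioned behind it and pushed it along leg 2 to the hard stop. I then withdrew clear of everything and handed the job in at about 19 s.

**Corner:** The dog stopped moving at about 6 N, and the scene camera showed it in the corner before I started leg 2.

**Home position:** The push stalled at about 12.5 N, and a second, harder push moved the fingertip no further forward. The knob then measured (-16, -25) mm from the scene camera and (-18.5, -26) mm from the top camera, against a target of (-17, -25).

**Flange:** It looks seated against both dowels. The networks put it at x = 36 mm in one view and 43.5 mm in the other, so its gap to the dowels is not confirmed to the millimetre. The nut and bolt look unmoved on the plate.

**What did not agree fully:**
- **Dog travel:** It measured 46 mm from corner to end in the image, against 48 mm nominal. That is within the slot play plus about 1–2 mm of camera error.
- **Fingertip position:** At the stall it was 3 mm further than I calculated. I put that down to tool tilt and my estimate of finger thickness.
- **Tool tilt:** The tool drifted by up to about 5° during the moves. I partly corrected it before each push; it also tilted about 5° in the final stall.

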